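Shear the top plate off the stack into the gauging nest

ROBOT

A 6-joint arm with a two-finger parallel gripper is mounted at the origin on a cart in front of the work surface, level with it; the furniture and walls round the work are solid. World frame = base frame: x ahead of the robot, y to its left, z up, the work surface at z = 0. Lengths are in mm, angles in degrees, forces in N, time in s.
With the tool pointing down it reaches from about 300 to 850 mm from the base axis. Payload 4.2 kg.
Tool frame: the origin (TCP) lies between the finger pads; the fingertips stand 22 mm ahead of it and the grasp point (between the pads) lies 3 mm ahead of it (env.finger_overhang is the distance from the TCP to the fingertips, in mm); z points along the fingers, y is the line along which they close (so a half turn about z gives the same grasp; the last joint's range is limited). The gripper opens to 91 mm and grips with 3 to 60 N. Pads are 32 mm wide; open, the fingers measure 118 mm over their backs; the gripper's body (76 mm by 178 mm) begins 60 mm behind the grasp point.
Start: joints at [-1.146, 18.312, 89.639, -0, 72.044, -1.146], TCP at [575.014, 0, 235.976] pointing down, gripper open.
Joint ranges: [-177.97, 177.97], [-48.28, 115.42], [12.27, 149.76], [-77.06, 257.06], [2.81, 150.46], [-146.56, 146.56]. Speed limits (degrees/s): [147.25, 147.25, 180, 180, 180, 180].

INTERFACE

Orientations are given as [roll, pitch, yaw] about the fixed x, y, z axes, in that order (R = Rz(yaw) Ry(pitch) Rx(roll)).
In Python, from workcell import state, cams, ticket, look_for, outline_of, env gives the robot as it stands.
- The arm moves only by the tool servo_tool, never from a script. Its argument "steps" is a list of rows, each a list of 3 entries, a list of its own where there are three numbers: the closure in counts, from 0 (fully open) to 255 (shut), then the shift along the tool's x, y, z in mm, then the turn, a rotation vector about the tool's x, y, z in rad. A call has exactly 10 rows; each row shifts and turns the commanded pose from where the row before left it, along the tool's axes as they then stand; what a row does not reach is not made up. A row lasts 1/10 s, in which the tool goes at most 50 mm and 8.59 degrees, less where a joint would pass 70% of its speed; a pose out of reach is approached as far as the arm can. A call with a gripper value outside its range is refused whole. The fingers move at their own pace and stop on an object; "squeeze" is the grip in N (left out, the last holds). Time passes only in rows, so rows that do not move let the fingers close, or fill a call up. It gives the time, the measured TCP pose, the force, the opening and the grip force at its end, in the units of the state.
- state(): the state, without advancing time (a new reading comes with each control period).
- cams.grab_frame(name): name is "scene" or "side" or "wrist"; returns a dict with "color" (480x640x3 uint8, red, green, blue), "z_map" (480x640 float32, mm along the optical axis (not along the pixel's ray), 0 where there is no reading), "fovy" (degrees; the focal length in pixels is half the picture's height over the tangent of half this angle, whatever the lens; pixels are square), "cx", "cy" (the principal point, pixels), "k1" (the pictures are not rectified: a ray, as slopes to the right and down, at radius r is drawn at 1 + k1 r^2 times it, then the intrinsics apply), "eye" and "rotation" of the camera in the world; the wrist camera has in their place "tool_from_camera" (4x4, takes a point from camera to tool coordinates, whose origin is the TCP and whose axes are the flange's). Camera axes: x right, y up, looking along -z (the intrinsics and any distortion apply to the point x, -y, -z); pixel columns grow to the right and rows downward; lengths in mm; the calibration is good to about 2 mm. A picture is of the moment at which its call begins: read the wrist's pose just before it.
- ticket.job_done(): hands the job in; it is judged then, once.
Trained networks look in a picture, given as the dict that the camera call returned (one of the last four; its "shot" number tells which), for a name from the list of things; names that differ only in an ending like _2 or _b are one class to them, and where a whole thing is asked for, a point or a joint stands for the part that bears it (a point fixed in the world has none). Each returns a list of dicts, best first, with "confidence" (0 to 1); they miss things now and then, are a little off and sometimes report something else, mostly with a low value. They report only what shows in the picture. A call takes as long as a camera call.
- look_for(picture, thing): "at" ([column, row] in pixels, amid what is visible of it).
- outline_of(picture, thing): "pixels" (480x640 bool, what is visible of it) and "at" ([column, row] in pixels, amid what is visible of it).
The state is a dict: "time_s": time; "qpos": joint angles; "qvel": joint speeds; "effort": joint torques, N m; "ee_pos": TCP position; "ee_rot": TCP orientation; "force": force on the tool from outside, world axes, zero at the start; "torque": the same for the moment, N m; "gripper_width": finger opening in mm; "gripper_force": force on a finger pad.
Only numpy, scipy, OpenCV 4.12 (cv2) and the standard library are available. Lean on these libraries where they do the work, as an engineer would, in place of code of your own. Each camera call takes 0.05 s, during which the arm holds its last target. There are 200 camera calls.

TASK

Lift the small steel block off the stack of plates and stand it flat on the open bench. Then slide the top plate, without lifting it, sideways off the stack into the nest beside it, under the two keeper strips, and press it home against the brass stop with a firm push of about a kilogram (10 N, never as much as 25 N), leaving it there flat against the stop. The other plates must stay stacked as they are and the things lying around must stay where they are.

Things in the scene. Friction and masses are not known exactly. Their poses are not given: they have to be found in the camera images.
- nest: Steel fixture fixed to the bench, 84 mm wide (x), 235 mm long (y). Origin: middle of its underside, on the bench, between stack and nest. Slide the plate along its +y. From y = -105 to 0 mm the stack stands on a 6 mm bed plate. When the plate is home its rear end lies between y = -23 and +1 mm, so no finger need go between the rails. Sliding takes 1 to 2 N, more for a moment where the mouth guides the plate; the stop does not give.
- nest_mouth (a point): Point on the nest floor, on its centre line, at the bevelled front edge (y = 3 mm in the fixture), 34.5 mm above the bench: 1.5 mm below the underside of the top plate in the stack. Side rails 15 mm high, faces 63 mm apart, mouth flared over y = -4 to 17 mm. Keeper strips at y = 26 to 86 mm, underside 14.5 mm and top 18.5 mm above the floor, 51 mm apart.
- nest_stop_near (a point): Point on the nest floor, centre line, at y = 67 mm in the fixture: the nearest place at which the face of the screw stop (brass pad 30 mm wide, 12 mm high) can stand. It stands 0 to 24 mm beyond this point in +y, set differently each time and not measured: find it by feel.
- nest_clear (a point): Point on the open bench (z = 0) beyond the stop end of the fixture, a free place for the steel block; nothing within 35 mm of it.
- plate_4: The top plate of the stack, the one to slide: plain steel, 60 (x) x 90 (y) x 10 mm (z), about 0.36 kg, edges square, marked with dark drilled holes. Origin at the centre of its underside, y along its length, roughly along the nest's +y; it starts with its underside 36 mm above the bench, a few mm and a few degrees out of line with the nest.
- plate_3: Second plate from the top, of the same shape and axes; it lies loose right under the top plate, its top 36 mm above the bench. Must not be disturbed (6 mm at most).
- plate_2: Third plate from the top, of the same shape. Must not be disturbed.
- plate_1: Lowest plate, of the same shape, lying on the bed plate. Must not be disturbed.
- weight: Small steel block 32 (x) x 45 (y) x 28 mm (z), 0.3 kg, lying as a weight on the middle of the top plate; origin at the centre of its underside.
- bush: Brass bush, 34 mm diameter, 30 mm high, standing behind the stack (bystander)
- insulator: White porcelain insulator, 34 mm diameter, 46 mm high, standing behind the nest (bystander)
- bolt: Steel bolt with nut, 27x70x23 mm, lying behind the fixture (bystander)
- nut_tin: Open tin of nuts, 74 mm diameter, 45 mm high, to the left (bystander)
- v_block: Steel vee block, 50x60x45 mm, to the right (bystander)
- gear: Steel gear, 72 mm diameter, 24 mm high, to the left near the edge (bystander)

How it is judged (in metres and radians):
On the way, in this order (a step that is already met when the one before it is completed fails the run):
1. the steel block stands flat on the bench, released (height (world z) of weight below 0.004 m and angle between weight's own z axis and vertical below 0.1 rad and contact force between weight and the fingers below 0.05 N and linear speed of weight below 0.02 m/s), for 0.2 s.
2. the top plate has been slid into the mouth of the nest, under the keepers (y of plate_4 in the frame of nest above -0.005 m and x of plate_4 in the frame of nest between -0.008 and 0.008 m and z of plate_4 in the frame of nest below 0.041 m).
3. the plate is pressed against the brass stop with more than 6 N for 0.2 s (x of plate_4 in the frame of nest between -0.004 and 0.004 m and z of plate_4 in the frame of nest between 0.032 and 0.0375 m and angle between the y axis of plate_4 and the y axis of nest, either way round below 0.05 rad and angle between plate_4's own z axis and vertical below 0.04 rad and y of stop_c0 in the frame of plate_4 below 0.0505 m and contact force between plate_4 and stop_c0 above 6 N), for 0.2 s.
At the end, for the whole second after the job is handed in: The top plate lies flat and still between the nest rails (4 mm, 0.05 rad), its leading end within 1.5 mm of the brass stop; the other plates are within 6 mm and bystanders within 15 mm of where they were; the steel block stands flat on the bench, released (x of plate_4 in the frame of nest between -0.004 and 0.004 m and z of plate_4 in the frame of nest between 0.032 and 0.0375 m and angle between the y axis of plate_4 and the y axis of nest, either way round below 0.05 rad and angle between plate_4's own z axis and vertical below 0.04 rad and y of stop_c0 in the frame of plate_4 below 0.0505 m and linear speed of plate_4 below 0.01 m/s and height (world z) of weight below 0.004 m and angle between weight's own z axis and vertical below 0.1 rad and linear speed of weight below 0.02 m/s and distance of each of plate_1, plate_2, plate_3 from where it was at the start of the episode below 0.006 m and distance of each of bush, insulator, bolt, nut_tin, v_block, gear from where it was at the start of the episode below 0.015 m); the robot touches nothing.
It fails at once if one of the three lower plates is shifted by more than 6 mm (distance of any of plate_1, plate_2, plate_3 from where it was at the start of the episode above 0.006 m).
It fails at once if the top plate is lifted more than 6 mm or tipped more than 0.15 rad (z of plate_4 in the frame of nest above 0.042 m or angle between plate_4's own z axis and vertical above 0.15 rad).
It fails at once if the plate bears on the brass stop with 25 N or more (contact force between plate_4 and stop_c0 above 25 N).
It fails at once if the top plate drops off the fixture (z of plate_4 in the frame of nest below 0.028 m).
It fails at once if a bystander is shifted by more than 15 mm (distance of any of bush, insulator, bolt, nut_tin, v_block, gear from where it was at the start of the episode above 0.015 m).
It also fails if it takes over 64 s, if anything falls off the work surface, if the arm or the gripper's body presses on something with over 40 N, if the wrist force passes 120 N, or if a joint passes its speed limit or range.

## Working session

There is one attempt and no reset: what is moved stays moved. The work goes in short steps, Python scripts to look and compute and a tool call to move; the robot and the scene stay as the last step left them, time stands still between calls to the robot, and variables do not carry over. Pictures are saved under pics/ and viewed, at most 10 in all, crops included, and the job is handed in when it is done.

Besides the shell and the picture viewer there is one more tool, called after "Emit:" by a JSON object that holds its "op" and its "data", one argument or row to a line. servo_tool: Moves the arm, as the interface text tells. Its arguments: {"type":"object","properties":{"steps":{"type":"array","items":{"type":"array"}},"squeeze":{"type":"number"}},"required":["steps"]}

```bash
mkdir -p pics; cat > h.py <<'E'
import numpy as np, cv2
from workcell import state, cams, ticket, look_for, outline_of, env
from scipy.spatial.transform import Rotation as R
def grab(n):
    s=state(); p=cams.grab_frame(n)
    if n=='wrist':
        T=np.eye(4); T[:3,:3]=R.from_euler('xyz',s['ee_rot'],degrees=True).as_matrix(); T[:3,3]=s['ee_pos']
        M=T@np.array(p['tool_from_camera']); p['Rw'],p['ew']=M[:3,:3],M[:3,3]
    else: p['Rw'],p['ew']=np.array(p['rotation']).reshape(3,3),np.array(p['eye'])
    return p
def rays(p,uv):
    f=240/np.tan(np.radians(p['fovy'])/2); K=np.array([[f,0,p['cx']],[0,f,p['cy']],[0,0,1.]])
    q=cv2.undistortPoints(np.array(uv,float).reshape(-1,1,2),K,np.array([p['k1'],0,0,0.])).reshape(-1,2)
    # refine handled by many iterations in cv2 (small k1)
    return np.c_[q[:,0],-q[:,1],-np.ones(len(q))]@p['Rw'].T
def on_z(p,uv,z):
    d=rays(p,uv); return p['ew']+d*((z-p['ew'][2])/d[:,2])[:,None]
def cloud(p):
    v,u=np.mgrid[0:480,0:640]; d=rays(p,np.c_[u.ravel(),v.ravel()])
    P=p['ew']+d*p['z_map'].reshape(-1,1); P[p['z_map'].ravel()<=0]=np.nan
    return P.reshape(480,640,3)
def save(p,n): cv2.imwrite('pics/'+n,p['color'][:,:,::-1])
E
python3 - <<'E'
from h import *
s=state(); print(s)
for n in ['scene','wrist']:
    p=grab(n); save(p,n+'1.png'); C=cloud(p); print(n,p['k1'],p['fovy'],p['ew'])
    for t in ['nest','plate_4','weight','bush','insulator','bolt','nut_tin','v_block','gear']:
        r=outline_of(p,t)
        for o in r[:2]:
            m=o['pixels']; print(t,round(o['confidence'],2),np.round(o['at']),m.sum(),np.round(np.nanmedian(C[m],0)),np.round(np.nanpercentile(C[m],[2,98],axis=0)).tolist())
E
```

```text
{'time_s': 0.0, 'qpos': array([-1.14604964e+00,  1.83511399e+01,  8.97073556e+01, -8.82734744e-04,
        7.20434414e+01, -1.14613306e+00]), 'qvel': array([ 0.1305301 ,  0.00138481, -0.10248469, -0.11039888, -0.12189635,
        0.02755622]), 'effort': array([-5.01459035e-04, -4.12465632e+01, -2.31973493e+01,  7.28826877e-02,
        4.58198413e-02, -1.41870069e-04]), 'ee_pos': array([5.74526241e+02, 4.30103441e-03, 2.35118839e+02]), 'ee_rot': array([-1.79898067e+02, -1.19990373e-03,  9.00003552e+01]), 'force': array([ 0.26022074, -0.42908015, -0.05027576]), 'torque': array([-0.03299014, -0.03870785,  0.0562087 ]), 'gripper_force': 0.0, 'gripper_width': 91.44123384431191}Traceback (most recent call last):
  File "<stdin>", line 4, in <module>
  File "h.py", line 9, in grab
    else: p['Rw'],p['ew']=np.array(p['rotation']).reshape(3,3),np.array(p['eye'])
                          ~~~~~~~~~~~~~~~~~~~~~~~~~~~~~~~^^^^^
ValueError: cannot reshape array of size 3 into shape (3,3)
```

```bash
sed -i "s/np.array(p\['rotation'\]).reshape(3,3)/R.from_euler('xyz',p['rotation'],degrees=True).as_matrix()/" h.py
python3 - <<'E'
from h import *
for n in ['scene','wrist']:
    p=grab(n); save(p,n+'1.png'); C=cloud(p); print(n,p['k1'],p['fovy'],p['ew'],p.get('rotation'))
    for t in ['nest','plate_4','weight','bush','insulator','bolt','nut_tin','v_block','gear']:
        r=outline_of(p,t)
        for o in r[:2]:
            m=o['pixels']; print(t,round(o['confidence'],2),np.round(o['at']),m.sum(),np.round(np.nanmedian(C[m],0)),np.round(np.nanpercentile(C[m],[2,98],axis=0)).tolist())
E
```

```text
scene -0.12203546746386973 51.447917718337905 [ -96.14351004 -636.57203501  552.44452111] [ 62.00790148   1.1971361  -43.7734682 ]
nest 0.64 [331. 262.] 2742 [475. -31.  34.] [[442.0, -184.0, 2.0], [542.0, 41.0, 60.0]]
plate_4 0.94 [370. 288.] 782 [ 466. -154.   45.] [[448.0, -180.0, 32.0], [506.0, -86.0, 47.0]]
plate_4 0.69 [382. 300.] 114 [ 470. -177.   31.] [[450.0, -182.0, 27.0], [501.0, -99.0, 36.0]]
weight 0.73 [369. 314.] 189 [ 461. -172.   11.] [[450.0, -182.0, 6.0], [502.0, -91.0, 15.0]]
weight 0.67 [371. 273.] 558 [ 477. -136.   68.] [[468.0, -152.0, 48.0], [502.0, -110.0, 75.0]]
bush 0.63 [403. 291.] 349 [ 541. -178.   21.] [[531.0, -188.0, -0.0], [562.0, -159.0, 30.0]]
insulator 0.41 [356. 249.] 106 [568. -26.  41.] [[558.0, -34.0, 21.0], [580.0, -10.0, 46.0]]
bolt 0.64 [331. 264.] 2718 [475. -28.  34.] [[443.0, -183.0, 1.0], [544.0, 47.0, 60.0]]
bolt 0.45 [388. 276.] 77 [ 553. -118.   18.] [[509.0, -149.0, 8.0], [571.0, -71.0, 46.0]]
nut_tin 0.58 [231. 195.] 658 [549. 403.  27.] [[519.0, 381.0, 0.0], [626.0, 476.0, 44.0]]
v_block 0.88 [487. 314.] 1456 [ 554. -330.   30.]
[... 269 characters left out ...]
   30.] [[547.0, -356.0, 1.0], [596.0, -297.0, 45.0]]
wrist -0.05669203279089002 64.40943721859122 [574.82526651  76.4400654  384.62526848] None
nest 0.6 [249. 218.] 12127 [513.  -7.  35.] [[471.0, -115.0, 4.0], [550.0, 59.0, 61.0]]
plate_4 0.72 [242. 314.] 1293 [ 500. -102.   45.] [[458.0, -178.0, 35.0], [529.0, -16.0, 223.0]]
plate_4 0.69 [260. 310.] 176 [ 512. -103.   34.] [[488.0, -177.0, 27.0], [522.0, -88.0, 37.0]]
weight 0.63 [222. 365.] 682 [ 489. -138.   73.] [[473.0, -149.0, 60.0], [505.0, -128.0, 75.0]]
insulator 0.62 [308. 224.] 1068 [571. -13.  41.] [[556.0, -31.0, 0.0], [585.0, -2.0, 46.0]]
bolt 0.72 [302. 290.] 1140 [560. -86.  18.] [[545.0, -118.0, 0.0], [577.0, -59.0, 24.0]]
```

View pics/scene1.png

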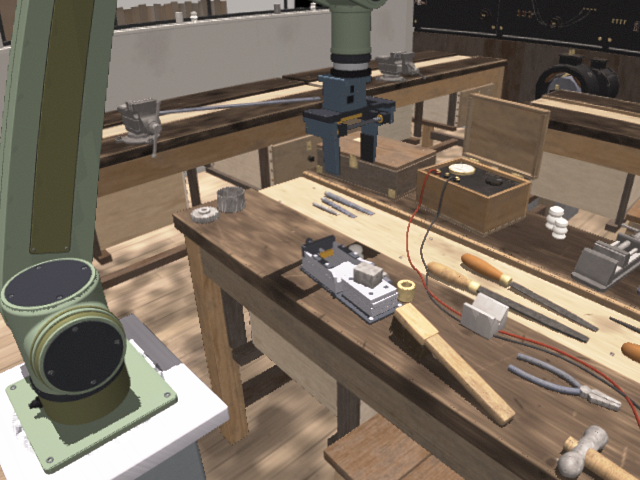

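View pics/wrist1.png

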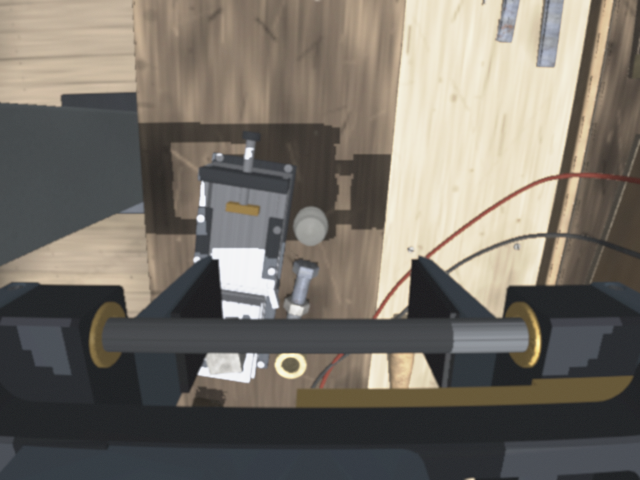

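Scene view: the fixture runs about along world +y, tilted a few degrees, with the stack and weight near (370,285) and the stop end near (325,250). The wrist view shows the brass stop at (242,209) and the weight at (222,365), half hidden by the gripper. I'll move back for a clear view.

Emit:
{"op": "servo_tool", "data": {
  "steps": [
    [0,[-27,-7,-2],[0,0,0]],
    [0,[-27,-7,-2],[0,0,0]],
    [0,[-27,-7,-2],[0,0,0]],
    [0,[-27,-7,-2],[0,0,0]],
    [0,[-27,-7,-2],[0,0,0]],
    [0,[-27,-7,-2],[0,0,0]],
    [0,[-27,-7,-2],[0,0,0]],
    [0,[-27,-7,-2],[0,0,0]],
    [0,[-27,-7,-2],[0,0,0]],
    [0,[0,0,0],[0,0,0]]
  ]
}}

```text
time_s: 2.05
ee_pos: [511.4, -245.8, 254.2]
ee_rot: [180.0, 0.1, 89.8]
force: [0.4, -0.1, 0.0]
gripper_width: 91.3
gripper_force: 0.0
```

```bash
python3 - <<'E'
from h import *
p=grab('wrist'); save(p,'wrist2.png'); C=cloud(p); print(state()['ee_pos'],p['ew'])
np.savez('w2.npz',C=C,color=p['color'])
for t in ['nest','plate_4','weight','bush','insulator','bolt']:
    for o in outline_of(p,t)[:2]:
        m=o['pixels']; print(t,round(o['confidence'],2),np.round(o['at']),m.sum(),np.round(np.nanmedian(C[m],0)),np.round(np.nanpercentile(C[m],[2,98],axis=0)).tolist())
def rect(sel,n):
    k=cv2.morphologyEx(sel.astype(np.uint8),cv2.MORPH_OPEN,np.ones((3,3)))
    nn,l,st,c=cv2.connectedComponentsWithStats(k)
    for i in range(1,nn):
        if st[i,4]>150:
            q=C[l==i]; print(n,st[i].tolist(),cv2.minAreaRect(q[:,:2].astype(np.float32)),np.round(np.median(q[:,2]),1))
near=(C[...,0]>430)&(C[...,0]<560)&(C[...,1]<90)&(C[...,1]>-220)
rect(near&(abs(C[...,2]-74)<4),'weight top')
rect(near&(abs(C[...,2]-46)<3),'plate top')
rect(near&(abs(C[...,2]-34.5)<3),'floor')
rect(near&(abs(C[...,2]-52.5)<2.5),'keepers')
E
```

```text
[ 511.71603383 -244.12334314  254.02330707] [ 511.43875257 -169.13947509  402.7158018 ]
nest 0.81 [314.  23.] 5073 [510. -80.  33.] [[447.0, -187.0, 4.0], [536.0, -61.0, 50.0]]
plate_4 0.9 [268.  88.] 4977 [ 483. -137.   46.] [[451.0, -176.0, 36.0], [517.0, -87.0, 48.0]]
plate_4 0.57 [319. 107.] 196 [ 513. -151.   36.] [[455.0, -180.0, 34.0], [519.0, -113.0, 37.0]]
weight 0.66 [286.  76.] 2383 [ 487. -128.   74.] [[470.0, -151.0, 50.0], [503.0, -106.0, 75.0]]
bush 0.97 [357. 130.] 750 [ 550. -170.   30.] [[532.0, -185.0, 7.0], [564.0, -155.0, 31.0]]
insulator 0.52 [377. 275.] 3395 [ 576. -318.   35.] [[549.0, -352.0, 3.0], [599.0, -293.0, 46.0]]
insulator 0.36 [284.  76.] 2340 [ 487. -128.   74.] [[471.0, -150.0, 56.0], [503.0, -107.0, 75.0]]
bolt 0.73 [364.  44.] 1751 [558. -92.  18.] [[544.0, -128.0, 0.0], [576.0, -60.0, 24.0]]
weight top [261, 43, 46, 63, 2265] ((486.78802490234375, -127.77416229248047), (31.639606475830078, 45.14003372192383), 7.06116247177124) 73.9
plate top [244, 24, 81, 116, 4827] ((483.97320556640625, -131.36123657226562), (90.44700622558594, 60.277503967285156), 80.33955383300781) 45.9
floor [256, 0, 82, 32, 2046] ((496.2467956542969, -72.81631469726562), (25.3900146484375, 72.12252044677734), 88.58995819091797) 34.4
```

View pics/wrist2.png

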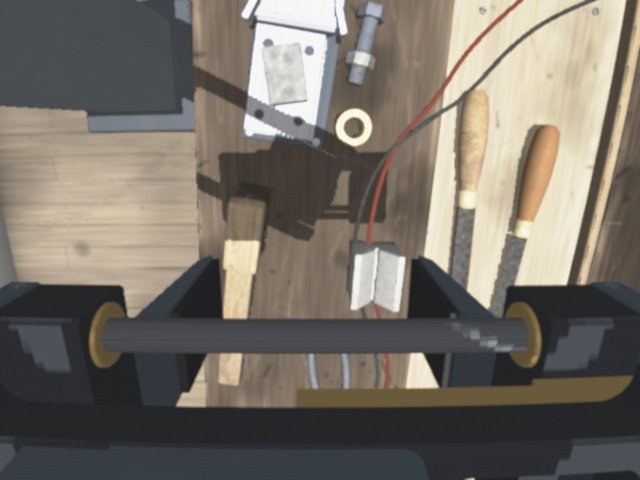

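The view shows the weight at (284,76), turned about 7° anticlockwise, on the top plate, which is turned about -10°. Both match the given sizes and heights (74 and 46 mm). I'll grasp the weight.

Emit:
{"op": "servo_tool", "data": {
  "steps": [
    [0,[23,-5,20],[0,0,0]],
    [0,[23,-5,20],[0,0,0]],
    [0,[23,-5,20],[0,0,0]],
    [0,[23,-5,20],[0,0,0]],
    [0,[24,-5,20],[0,0,0]],
    [0,[0,0,20],[0,0,-0.06]],
    [0,[0,0,20],[0,0,-0.063]],
    [0,[0,0,0],[0,0,0]],
    [0,[0,0,0],[0,0,0]],
    [0,[0,0,0],[0,0,0]]
  ]
}}

```text
time_s: 3.4
ee_pos: [487.9, -127.1, 115.1]
ee_rot: [179.9, 0.0, 97.0]
force: [-0.3, -0.0, 0.6]
gripper_width: 91.3
gripper_force: 0.0
```

```bash
python3 - <<'E'
from h import *
s=state(); print(s['ee_pos'],s['ee_rot'])
p=grab('wrist'); save(p,'wrist3.png'); C=cloud(p)
np.savez('w3.npz',C=C,color=p['color'])
near=(C[...,0]>430)&(C[...,0]<560)&(C[...,1]<90)&(C[...,1]>-220)
def rect(sel,n):
    k=cv2.morphologyEx(sel.astype(np.uint8),cv2.MORPH_OPEN,np.ones((3,3)))
    nn,l,st,c=cv2.connectedComponentsWithStats(k)
    for i in range(1,nn):
        if st[i,4]>150:
            q=C[l==i]; print(n,st[i].tolist(),cv2.minAreaRect(q[:,:2].astype(np.float32)),np.round(np.median(q[:,2]),1))
rect(near&(abs(C[...,2]-34.5)<3),'floor')
rect(near&(abs(C[...,2]-49.5)<1.5),'rails')
rect(near&(abs(C[...,2]-53)<2),'keepers')
E
```

```text
[ 487.94985306 -127.13754701  115.07961209] [1.79873894e+02 4.98693086e-02 9.70052689e+01]
floor [278, 0, 171, 198, 17929] ((503.16717529296875, -27.38690185546875), (110.91696166992188, 73.1959457397461), 81.47160339355469) 34.5
rails [444, 0, 24, 50, 567] ((545.0009765625, 9.645127296447754), (24.313385009765625, 7.462632179260254), 81.37488555908203) 49.5
rails [258, 124, 35, 50, 574] ((459.1528015136719, -65.33182525634766), (30.845123291015625, 8.279172897338867), 65.93952178955078) 49.3
rails [399, 159, 16, 18, 212] ((532.6423950195312, -66.74527740478516), (10.235919952392578, 6.983345031738281), 82.88021850585938) 49.4
rails [399, 178, 11, 36, 333] ((534.21533203125, -82.3980941772461), (5.969311237335205, 20.660614013671875), 11.155827522277832) 49.4
keepers [283, 5, 54, 122, 2734] ((471.92578125, -21.534990310668945), (59.98796463012695, 13.312947273254395), 80.55106353759766) 52.9
keepers [396, 44, 59, 117, 2519] ((535.3057250976562, -31.81271743774414), (59.74088668823242, 13.7268648147583), 81.1780776977539) 52.9
```

View pics/wrist3.png

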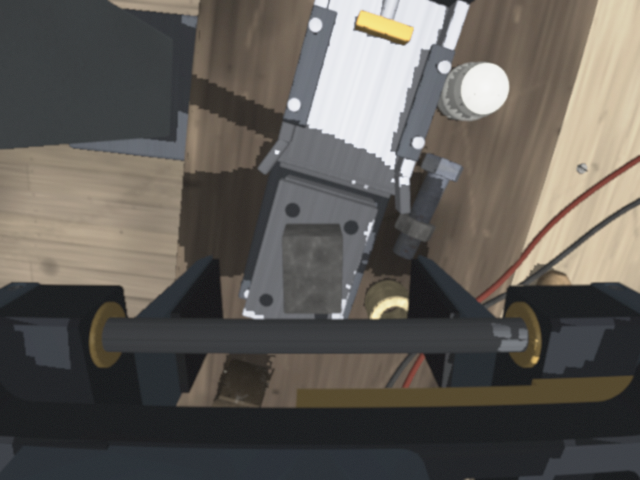

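The weight at (313,268) is centred between the fingers and square to them. The nest's keepers give an origin near (494.7,-82) and a yaw of -9.1°. The brass stop is at (385,27). Next: descend and grip.

Emit:
{"op": "servo_tool", "data": {
  "steps": [
    [0,[0,-1,14],[0,0,0]],
    [0,[0,0,14],[0,0,0]],
    [0,[0,0,13],[0,0,0]],
    [0,[0,0,0],[0,0,0]],
    [255,[0,0,0],[0,0,0]],
    [255,[0,0,0],[0,0,0]],
    [255,[0,0,0],[0,0,0]],
    [255,[0,0,0],[0,0,0]],
    [255,[0,0,0],[0,0,0]],
    [255,[0,0,0],[0,0,0]]
  ],
  "squeeze": 20
}}

```text
time_s: 4.45
ee_pos: [486.1, -127.1, 73.1]
ee_rot: [180.0, 0.0, 97.1]
force: [-0.6, -0.1, 0.7]
gripper_width: 45.8
gripper_force: 0.0
```

Emit:
{"op": "servo_tool", "data": {
  "steps": [
    [255,[0,0,0],[0,0,0]],
    [255,[0,0,0],[0,0,0]],
    [255,[0,0,0],[0,0,0]],
    [255,[0,0,0],[0,0,0]],
    [255,[0,0,0],[0,0,0]],
    [255,[0,0,-4],[0,0,0]],
    [255,[0,0,-14],[0,0,0]],
    [255,[0,0,-20],[0,0,0]],
    [255,[0,0,-20],[0,0,0]],
    [255,[0,0,0],[0,0,0]]
  ]
}}

```text
time_s: 5.45
ee_pos: [487.5, -127.5, 133.1]
ee_rot: [179.7, 0.1, 97.0]
force: [0.1, 0.4, -2.7]
gripper_width: 31.6
gripper_force: 20.0
```

Emit:
{"op": "servo_tool", "data": {
  "steps": [
    [255,[14,4,0],[0,0,0]],
    [255,[28,8,0],[0,0,0]],
    [255,[28,8,0],[0,0,0]],
    [255,[28,8,0],[0,0,0]],
    [255,[28,8,0],[0,0,0]],
    [255,[28,8,0],[0,0,0]],
    [255,[28,8,0],[0,0,0]],
    [255,[28,7,0],[0,0,0]],
    [255,[16,4,0],[0,0,0]],
    [255,[0,0,0],[0,0,0]]
  ]
}}

```text
time_s: 6.45
ee_pos: [520.2, 106.9, 129.8]
ee_rot: [-179.9, -0.0, 97.2]
force: [0.4, -0.6, -2.0]
gripper_width: 32.2
gripper_force: 20.0
```

Emit:
{"op": "servo_tool", "data": {
  "steps": [
    [255,[0,0,20],[0,0,0]],
    [255,[0,0,25],[0,0,0]],
    [255,[0,0,25],[0,0,0]],
    [255,[0,0,18],[0,0,0]],
    [255,[0,0,10],[0,0,0]],
    [255,[0,0,3],[0,0,0]],
    [255,[0,0,2],[0,0,0]],
    [255,[0,0,0],[0,0,0]],
    [255,[0,0,0],[0,0,0]],
    [255,[0,0,0],[0,0,0]]
  ]
}}

```text
time_s: 7.45
ee_pos: [521.3, 105.0, 28.7]
ee_rot: [179.9, -0.0, 97.1]
force: [-0.5, -0.6, -2.3]
gripper_width: 32.3
gripper_force: 20.0
```

Emit:
{"op": "servo_tool", "data": {
  "steps": [
    [255,[0,0,1],[0,0,0]],
    [255,[0,0,1],[0,0,0]],
    [255,[0,0,0.5],[0,0,0]],
    [255,[0,0,0],[0,0,0]],
    [230,[0,0,0],[0,0,0]],
    [0,[0,0,0],[0,0,0]],
    [0,[0,0,0],[0,0,0]],
    [0,[0,0,0],[0,0,0]],
    [0,[0,0,0],[0,0,0]],
    [0,[0,0,0],[0,0,0]]
  ]
}}

```text
time_s: 8.45
ee_pos: [520.8, 104.9, 25.4]
ee_rot: [-180.0, -0.0, 97.0]
force: [-0.8, -0.4, -0.1]
gripper_width: 68.8
gripper_force: 0.0
```

Emit:
{"op": "servo_tool", "data": {
  "steps": [
    [0,[0,0,0],[0,0,0]],
    [0,[0,0,0],[0,0,0]],
    [0,[0,0,0],[0,0,0]],
    [0,[0,0,-20],[0,0,0]],
    [0,[0,0,-30],[0,0,0]],
    [0,[0,0,-30],[0,0,0]],
    [0,[0,0,-30],[0,0,0]],
    [0,[-10,0,-10],[0,0,0]],
    [0,[-20,-5,0],[0,0,0]],
    [0,[-20,-5,0],[0,0,0]]
  ]
}}

```text
time_s: 9.45
ee_pos: [516.8, 53.1, 145.2]
ee_rot: [-180.0, 0.0, 97.1]
force: [-0.6, 0.6, -0.8]
gripper_width: 91.2
gripper_force: 0.0
```

```bash
python3 - <<'E'
from h import *
s=state(); print(s['ee_pos'],s['ee_rot'])
p=grab('wrist'); C=cloud(p)
sel=(abs(C[...,0]-522)<40)&(abs(C[...,1]-105)<40)&(C[...,2]>15)&(C[...,2]<80)
q=C[sel]; print(len(q),np.percentile(q[:,2],[5,50,95]),cv2.minAreaRect(q[q[:,2]>24][:,:2].astype(np.float32)))
E
```

```text
[516.77374232  53.12378488 145.1994084 ] [-1.79998379e+02  1.88574208e-02  9.70997795e+01]
3353 [26.79707567 27.99504219 47.36977674] ((522.2996215820312, 95.97477722167969), (32.116153717041016, 61.84648895263672), 6.93519926071167)
```

Block is flat (top at 28 mm). Now turn square to the nest and go above the rear part of the top plate.

Emit:
{"op": "servo_tool", "data": {
  "steps": [
    [0,[0,0,0],[0,0,0.1415]],
    [0,[0,0,0],[0,0,0.1415]],
    [0,[-20,0,0],[0,0,0]],
    [0,[-35,0,0],[0,0,0]],
    [0,[-35,0,5],[0,0,0]],
    [0,[-35,0,10],[0,0,0]],
    [0,[-35,0,10],[0,0,0]],
    [0,[-35,0,10],[0,0,0]],
    [0,[-18,0,10],[0,0,0]],
    [0,[0,0,0],[0,0,0]]
  ]
}}

```text
time_s: 10.5
ee_pos: [481.4, -158.0, 98.5]
ee_rot: [-179.8, -0.0, 80.6]
force: [-0.5, 0.8, 0.1]
gripper_width: 90.8
gripper_force: 0.0
```

```bash
python3 - <<'E'
from h import *
s=state(); print(s['ee_pos'],s['ee_rot'])
p=grab('wrist'); save(p,'wrist4.png'); C=cloud(p)
near=(C[...,0]>430)&(C[...,0]<560)&(C[...,1]<90)&(C[...,1]>-220)
def rect(sel,n):
    k=cv2.morphologyEx(sel.astype(np.uint8),cv2.MORPH_OPEN,np.ones((3,3)))
    nn,l,st,c=cv2.connectedComponentsWithStats(k)
    for i in range(1,nn):
        if st[i,4]>500:
            q=C[l==i]; print(n,st[i].tolist(),cv2.minAreaRect(q[:,:2].astype(np.float32)),np.round(np.median(q[:,2]),1))
rect(near&(abs(C[...,2]-34.5)<2),'floor')
rect(near&(abs(C[...,2]-53)<2),'keepers')
rect(near&(abs(C[...,2]-46)<2),'plate')
E
```

```text
[ 481.37218456 -157.99178364   98.46818536] [-1.79773800e+02 -1.87071221e-02  8.06280818e+01]
floor [250, 0, 136, 126, 13972] ((500.09539794921875, -50.83258819580078), (62.14126968383789, 72.79906463623047), 80.72517395019531) 34.5
keepers [234, 0, 30, 72, 1766] ((469.71490478515625, -35.799110412597656), (31.833894729614258, 13.44149112701416), 80.31830596923828) 52.9
keepers [370, 0, 30, 71, 1747] ((532.9525146484375, -46.166481018066406), (31.228885650634766, 13.63526439666748), 80.22880554199219) 52.9
plate [256, 138, 115, 161, 17479] ((483.86566162109375, -131.86135864257812), (90.35557556152344, 60.211185455322266), 80.11345672607422) 45.9
```

View pics/wrist4.png

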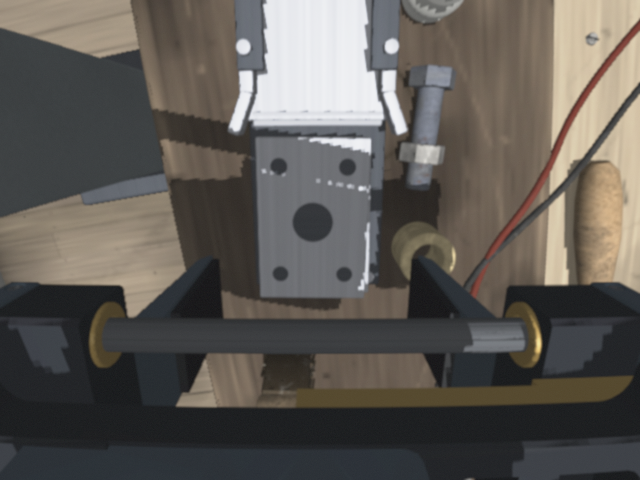

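The plate at (313,215) lies about 2.6 mm left of the nest centre line and nearly parallel to it. The fingers straddle its rear. I'll grip lightly to centre it.

Emit:
{"op": "servo_tool", "data": {
  "steps": [
    [0,[0,1,13],[0,0,0]],
    [0,[0,0,13],[0,0,0]],
    [0,[0,0,11],[0,0,0]],
    [0,[0,0,1],[0,0,0]],
    [255,[0,0,0],[0,0,0]],
    [255,[0,0,0],[0,0,0]],
    [255,[0,0,0],[0,0,0]],
    [255,[0,0,0],[0,0,0]],
    [255,[0,0,0],[0,0,0]],
    [255,[0,0,0],[0,0,0]]
  ],
  "squeeze": 8
}}

```text
time_s: 11.55
ee_pos: [484.0, -156.4, 62.8]
ee_rot: [180.0, -0.0, 80.8]
force: [-1.3, 0.5, 3.0]
gripper_width: 59.9
gripper_force: 8.0
```

Emit:
{"op": "servo_tool", "data": {
  "steps": [
    [255,[0,0,0],[0,0,0]],
    [255,[0,0,0],[0,0,0]],
    [255,[3,0,0],[0,0,0]],
    [255,[4,0,0],[0,0,0]],
    [255,[4,0,0],[0,0,0]],
    [255,[4,0,0],[0,0,0]],
    [255,[4,0,0],[0,0,0]],
    [255,[4,0,0],[0,0,0]],
    [255,[2,0,0],[0,0,0]],
    [255,[0,0,0],[0,0,0]]
  ]
}}

```text
time_s: 12.55
ee_pos: [488.3, -131.2, 62.6]
ee_rot: [180.0, -0.0, 80.8]
force: [0.3, 0.3, 5.5]
gripper_width: 60.0
gripper_force: 8.0
```

Emit:
{"op": "servo_tool", "data": {
  "steps": [
    [255,[0,0,-1],[0,0,0]],
    [255,[0,0,-0.5],[0,0,0]],
    [255,[0,0,0],[0,0,0]],
    [255,[0,0,0],[0,0,0]],
    [255,[0,0,0],[0,0,0]],
    [255,[0,0,0],[0,0,0]],
    [255,[0,0,0],[0,0,0]],
    [255,[0,0,0],[0,0,0]],
    [255,[0,0,0],[0,0,0]],
    [255,[0,0,0],[0,0,0]]
  ]
}}

```text
time_s: 13.55
ee_pos: [488.1, -131.7, 64.0]
ee_rot: [180.0, 0.0, 80.8]
force: [-0.4, 0.1, -2.9]
gripper_width: 60.1
gripper_force: 8.0
```

```bash
cat >> h.py <<'E'
def rect(C,z,t,n,mn=400):
    near=(C[...,0]>430)&(C[...,0]<560)&(C[...,1]<90)&(C[...,1]>-220)
    k=cv2.morphologyEx((near&(abs(C[...,2]-z)<t)).astype(np.uint8),cv2.MORPH_OPEN,np.ones((3,3)))
    nn,l,st,c=cv2.connectedComponentsWithStats(k); out=[]
    for i in range(1,nn):
        if st[i,4]>mn:
            q=C[l==i]; r=cv2.minAreaRect(q[:,:2].astype(np.float32)); print(n,st[i].tolist(),np.round(r[0],1),np.round(r[1],1),round(r[2],2),np.round(np.median(q[:,2]),1))
E
python3 - <<'E'
from h import *
s=state(); print(s['ee_pos'],s['ee_rot'],s['force'])
p=grab('wrist'); save(p,'wrist5.png'); C=cloud(p)
rect(C,53,2,'keepers');rect(C,46,2,'plate');rect(C,36,1.5,'p3/floor')
E
```

```text
[ 488.06968529 -131.72979537   63.98077123] [1.79994379e+02 9.50733184e-05 8.08285462e+01] [-0.40325554  0.10920667 -2.85666756]
keepers [211, 0, 39, 130, 3924] [471.2 -27.6] [48.3 13.6] 80.96 52.9
keepers [375, 0, 38, 129, 3922] [534.3 -37.7] [47.9 13.5] 81.13 52.9
plate [246, 144, 138, 174, 21914] [ 492.7 -103.4] [81.7 61. ] 80.81 46.2
p3/floor [258, 354, 112, 13, 1357] [ 480.4 -174.5] [ 9.  59.9] 80.82 35.7
```

View pics/wrist5.png

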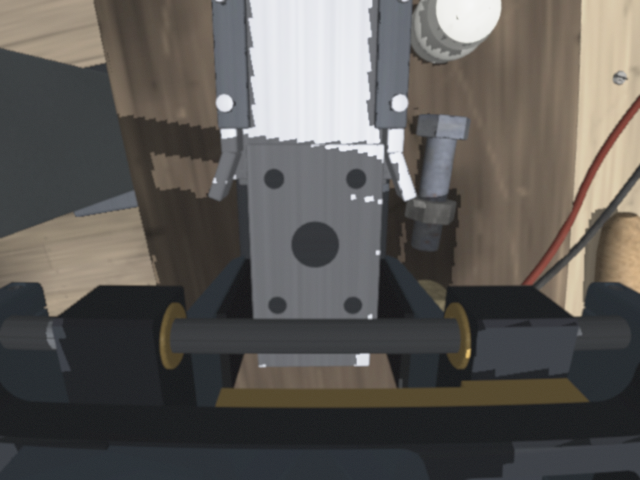

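The plate front at (315,140) is in the mouth, 1.2 mm right of centre. I'll correct that and slide 22 mm further.

Emit:
{"op": "servo_tool", "data": {
  "steps": [
    [255,[0,-0.6,0.5],[0,0,0]],
    [255,[0,-0.6,0],[0,0,0]],
    [255,[3,0,0],[0,0,0]],
    [255,[4,0,0],[0,0,0]],
    [255,[4,0,0],[0,0,0]],
    [255,[4,0,0],[0,0,0]],
    [255,[4,0,0],[0,0,0]],
    [255,[3,0,0],[0,0,0]],
    [255,[0,0,0],[0,0,0]],
    [255,[0,0,0],[0,0,0]]
  ]
}}

```text
time_s: 14.6
ee_pos: [490.3, -109.6, 63.3]
ee_rot: [-180.0, -0.0, 80.8]
force: [0.3, -0.4, -3.0]
gripper_width: 59.7
gripper_force: 8.0
```

```bash
python3 - <<'E'
from h import *
s=state(); print(s['ee_pos'],s['ee_rot'],s['force'])
p=grab('wrist'); C=cloud(p)
rect(C,53,2,'keepers');rect(C,46,2,'plate');rect(C,36,1.5,'p3/floor')
E
```

```text
[ 490.3279122  -109.60257687   63.3480492 ] [-1.79987567e+02 -7.42509993e-03  8.08448827e+01] [ 0.2924546  -0.38119162 -2.99844374]
keepers [216, 29, 39, 154, 4443] [472.1 -21.6] [59.7 13.5] 81.12 52.8
keepers [376, 29, 39, 154, 4440] [535.2 -31.9] [59.5 13.5] 81.07 52.9
plate [247, 145, 136, 173, 19765] [494.2 -81.4] [81.4 61.8] 80.8 45.7
p3/floor [260, 354, 112, 34, 3659] [ 482.8 -158.6] [22.5 59.9] 81.12 35.8
```

Emit:
{"op": "servo_tool", "data": {
  "steps": [
    [255,[0,0,1],[0,0,0]],
    [255,[0,0,0],[0,0,0]],
    [0,[0,0,0],[0,0,0]],
    [0,[0,0,0],[0,0,0]],
    [0,[0,0,0],[0,0,0]],
    [0,[0,0,0],[0,0,0]],
    [0,[-20,0,1],[0,0,0]],
    [0,[-25,0,1],[0,0,0]],
    [0,[-20,0,0],[0,0,0]],
    [0,[0,0,0],[0,0,0]]
  ]
}}

```text
time_s: 15.65
ee_pos: [480.0, -175.7, 60.5]
ee_rot: [180.0, 0.0, 80.7]
force: [-0.4, -0.1, 0.3]
gripper_width: 91.4
gripper_force: 0.0
```

Emit:
{"op": "servo_tool", "data": {
  "steps": [
    [195,[0,0,0],[0,0,0]],
    [195,[0,0,0],[0,0,0]],
    [195,[0,0,0],[0,0,0]],
    [195,[0,0,0],[0,0,0]],
    [195,[0,0,0],[0,0,0]],
    [195,[0,0,0],[0,0,0]],
    [195,[0,0,0],[0,0,0]],
    [195,[0,0,0],[0,0,0]],
    [195,[0,0,0],[0,0,0]],
    [195,[0,0,0],[0,0,0]]
  ]
}}

```text
time_s: 16.65
ee_pos: [480.0, -174.0, 60.5]
ee_rot: [180.0, -0.0, 80.8]
force: [-0.2, 1.1, 1.0]
gripper_width: 21.8
gripper_force: 0.0
```

```bash
python3 - <<'E'
from h import *
s=state(); print(s['ee_pos'],s['ee_rot'],s['force'])
p=grab('wrist'); save(p,'wrist6.png');C=cloud(p)
rect(C,53,2,'keepers');rect(C,45.2,2,'plate');rect(C,36,1.2,'p3/floor')
E
```

```text
[ 480.04528411 -174.00543769   60.47653847] [ 1.79991886e+02 -6.88498723e-04  8.08271318e+01] [-0.2295245   1.10835184  0.99467254]
keepers [212, 0, 35, 13, 412] [467.5 -49.4] [ 4.6 13. ] 79.67 52.8
keepers [383, 0, 35, 13, 421] [530.7 -59.6] [ 4.5 13.1] 82.94 52.9
plate [239, 0, 152, 182, 22796] [494.3 -85.4] [71.3 60.6] 80.96 45.6
p3/floor [250, 203, 129, 94, 8367] [ 483.1 -155.1] [47.7 59.9] 81.6 35.9
```

View pics/wrist6.png

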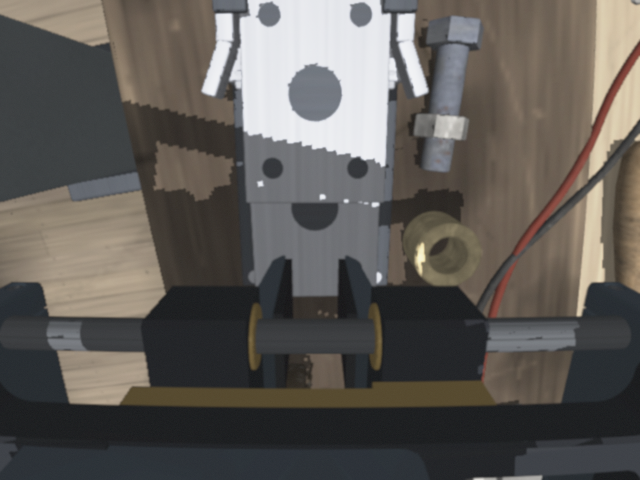

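The plate's rear edge at (315,203) is square, and the closed fingers are behind it over plate 3, which has not moved. I'll advance to near contact and estimate the stop from the earlier cloud.

Emit:
{"op": "servo_tool", "data": {
  "steps": [
    [195,[4,0,0],[0,0,0]],
    [195,[6,0,0],[0,0,0]],
    [195,[6,0,0],[0,0,0]],
    [195,[6,0,0],[0,0,0]],
    [195,[5,0,0],[0,0,0]],
    [195,[3,0,0],[0,0,0]],
    [195,[2,0,0],[0,0,0]],
    [195,[2,0,0],[0,0,0]],
    [195,[0,0,0],[0,0,0]],
    [195,[0,0,0],[0,0,0]]
  ]
}}

```text
time_s: 17.7
ee_pos: [485.5, -140.4, 60.5]
ee_rot: [180.0, -0.0, 80.8]
force: [0.3, -0.2, 0.0]
gripper_width: 21.6
gripper_force: 0.0
```

```bash
python3 - <<'E'
from h import *
d=np.load('w3.npz'); C=d['C']; hsv=cv2.cvtColor(d['color'],cv2.COLOR_RGB2HSV)
m=(hsv[...,1]>110)&(hsv[...,0]>12)&(hsv[...,0]<35)&(C[...,1]>-40)&(C[...,2]>30)&(C[...,2]<60); m[100:]=False
q=C[m]; N=(q[:,:2]-[494.7,-82])@np.array([[.987,.158],[-.158,.987]])
print(m.sum(),np.percentile(N,[1,10,50,90,99],axis=0).round(1).tolist(),np.percentile(q[:,2],[5,50,95]))
t=q[:,2]>45; print(np.percentile(N[t],[1,5,50,95,99],axis=0).round(1).tolist())
s=state(); print(s['ee_pos'],s['ee_rot'],s['force'])
p=grab('wrist'); C=cloud(p)
rect(C,53,2,'keepers');rect(C,45.2,2,'plate');rect(C,36,1.2,'p3/floor')
E
```

```text
967 [[-14.2, 83.6], [-11.6, 83.9], [0.1, 86.6], [11.2, 89.9], [13.9, 90.8]] [42.27569961 47.81144629 49.12398418]
[[-14.2, 83.6], [-13.2, 83.9], [0.1, 87.1], [12.8, 90.5], [13.9, 90.8]]
[ 485.46420268 -140.419845     60.48892757] [ 1.79992857e+02 -6.94789331e-03  8.08224398e+01] [ 0.28087564 -0.22094637  0.02385621]
keepers [212, 0, 39, 106, 3285] [470.3 -32.4] [38.3 13.4] 80.63 52.9
keepers [380, 0, 38, 106, 3282] [533.5 -42.7] [38.3 13.6] 80.01 52.9
plate [243, 46, 145, 216, 26960] [495.4 -78.5] [91.3 60.3] 80.61 45.5
p3/floor [292, 260, 46, 58, 2351] [ 485.2 -141. ] [31.4 22.1] 80.5 36.0
```

Emit:
{"op": "servo_tool", "data": {
  "steps": [
    [195,[2,0,0],[0,0,0]],
    [195,[3,0,0],[0,0,0]],
    [195,[4,0,0],[0,0,0]],
    [195,[4,0,0],[0,0,0]],
    [195,[4,0,0],[0,0,0]],
    [195,[4,0,0],[0,0,0]],
    [195,[4,0,0],[0,0,0]],
    [195,[3,0,0],[0,0,0]],
    [195,[2,0,0],[0,0,0]],
    [195,[0,0,0],[0,0,0]]
  ]
}}

```text
time_s: 18.75
ee_pos: [490.3, -110.4, 60.5]
ee_rot: [180.0, -0.0, 80.8]
force: [0.8, 0.1, -0.7]
gripper_width: 21.3
gripper_force: 0.0
```

```bash
python3 - <<'E'
from h import *
s=state(); print(s['ee_pos'],s['ee_rot'],s['force'])
p=grab('wrist'); save(p,'wrist7.png'); C=cloud(p)
rect(C,53,2,'keepers');rect(C,44.8,2,'plate');rect(C,36,1.2,'p3/floor')
E
```

```text
[ 490.31338886 -110.43484132   60.49498811] [ 1.79992864e+02 -1.43174142e-02  8.08441931e+01] [ 0.76417297  0.07466599 -0.7019611 ]
keepers [213, 24, 40, 158, 4604] [472.2 -21.5] [59.9 13.6] 80.82 52.9
keepers [377, 24, 39, 158, 4633] [535.2 -31.7] [59.9 13.6] 81.08 52.9
plate [246, 46, 138, 216, 26973] [500.  -48.2] [91.2 60.2] 81.09 45.1
p3/floor [292, 260, 46, 58, 2384] [ 490. -111.] [31.2 22. ] 80.3 35.9
p3/floor [287, 354, 57, 34, 1681] [ 482.8 -157.5] [21.8 30.1] 81.2 35.8
```

View pics/wrist7.png

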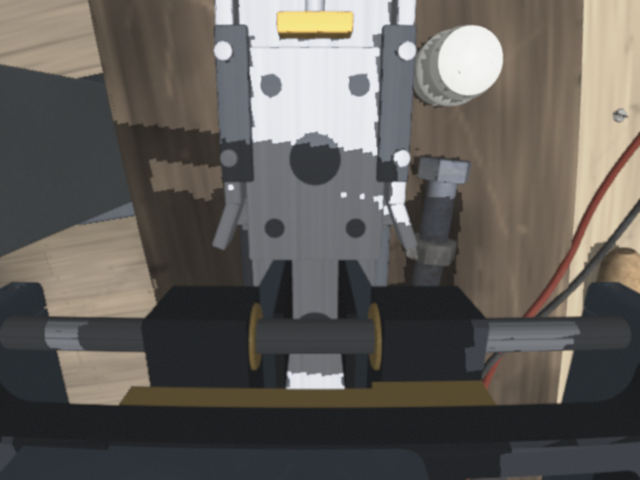

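The plate's front edge at (315,46) is about 4 mm short of the brass pad's face at (315,37). Approaching by feel from here.

Emit:
{"op": "servo_tool", "data": {
  "steps": [
    [195,[1,0,0],[0,0,0]],
    [195,[1,0,0],[0,0,0]],
    [195,[0.5,0,0],[0,0,0]],
    [195,[0.5,0,0],[0,0,0]],
    [195,[0.3,0,0],[0,0,0]],
    [195,[0.3,0,0],[0,0,0]],
    [195,[0.3,0,0],[0,0,0]],
    [195,[0,0,0],[0,0,0]],
    [195,[0,0,0],[0,0,0]],
    [195,[0,0,0],[0,0,0]]
  ]
}}

```text
time_s: 19.8
ee_pos: [490.9, -106.9, 60.5]
ee_rot: [180.0, -0.0, 80.8]
force: [0.4, -0.5, 0.2]
gripper_width: 21.3
gripper_force: 0.1
```

Emit:
{"op": "servo_tool", "data": {
  "steps": [
    [195,[0.2,0,0],[0,0,0]],
    [195,[0.2,0,0],[0,0,0]],
    [195,[0.2,0,0],[0,0,0]],
    [195,[0.2,0,0],[0,0,0]],
    [195,[0.2,0,0],[0,0,0]],
    [195,[0,0,0],[0,0,0]],
    [195,[0,0,0],[0,0,0]],
    [195,[0,0,0],[0,0,0]],
    [195,[0,0,0],[0,0,0]],
    [195,[0,0,0],[0,0,0]]
  ]
}}

```text
time_s: 20.8
ee_pos: [491.0, -105.9, 60.5]
ee_rot: [180.0, -0.0, 80.8]
force: [-0.1, -1.3, -0.3]
gripper_width: 21.4
gripper_force: 0.3
```

Emit:
{"op": "servo_tool", "data": {
  "steps": [
    [195,[0.2,0,0],[0,0,0]],
    [195,[0.2,0,0],[0,0,0]],
    [195,[0.2,0,0],[0,0,0]],
    [195,[0.2,0,0],[0,0,0]],
    [195,[0.2,0,0],[0,0,0]],
    [195,[0,0,0],[0,0,0]],
    [195,[0,0,0],[0,0,0]],
    [195,[0,0,0],[0,0,0]],
    [195,[0,0,0],[0,0,0]],
    [195,[0,0,0],[0,0,0]]
  ]
}}

```text
time_s: 21.8
ee_pos: [491.1, -105.8, 60.5]
ee_rot: [180.0, 0.1, 80.9]
force: [-1.0, -5.4, 0.6]
gripper_width: 21.4
gripper_force: 2.9
```

Emit:
{"op": "servo_tool", "data": {
  "steps": [
    [195,[0.2,0,0],[0,0,0]],
    [195,[0.2,0,0],[0,0,0]],
    [195,[0.2,0,0],[0,0,0]],
    [195,[0.2,0,0],[0,0,0]],
    [195,[0,0,0],[0,0,0]],
    [195,[0,0,0],[0,0,0]],
    [195,[0,0,0],[0,0,0]],
    [195,[0,0,0],[0,0,0]],
    [195,[0,0,0],[0,0,0]],
    [195,[0,0,0],[0,0,0]]
  ]
}}

```text
time_s: 22.8
ee_pos: [491.1, -105.7, 60.5]
ee_rot: [180.0, 0.2, 80.9]
force: [-2.0, -8.8, -1.1]
gripper_width: 21.3
gripper_force: 4.4
```

Emit:
{"op": "servo_tool", "data": {
  "steps": [
    [195,[0.2,0,0],[0,0,0]],
    [195,[0.2,0,0],[0,0,0]],
    [195,[0.2,0,0],[0,0,0]],
    [195,[0,0,0],[0,0,0]],
    [195,[0,0,0],[0,0,0]],
    [195,[0,0,0],[0,0,0]],
    [195,[0,0,0],[0,0,0]],
    [195,[0,0,0],[0,0,0]],
    [195,[0,0,0],[0,0,0]],
    [195,[0,0,0],[0,0,0]]
  ]
}}

```text
time_s: 23.8
ee_pos: [491.2, -105.6, 60.5]
ee_rot: [180.0, 0.2, 80.9]
force: [-1.8, -10.7, -0.7]
gripper_width: 21.3
gripper_force: 5.5
```

Emit:
{"op": "servo_tool", "data": {
  "steps": [
    [195,[-0.5,0,0],[0,0,0]],
    [195,[-0.5,0,0],[0,0,0]],
    [195,[-1,0,0],[0,0,0]],
    [195,[-2,0,0],[0,0,0]],
    [195,[-5,0,0],[0,0,0]],
    [195,[-8,0,-5],[0,0,0]],
    [195,[0,0,-15],[0,0,0]],
    [195,[0,0,-20],[0,0,0]],
    [195,[0,0,-20],[0,0,0]],
    [195,[0,0,0],[0,0,0]]
  ]
}}

```text
time_s: 24.8
ee_pos: [490.5, -121.1, 123.2]
ee_rot: [179.6, 0.0, 80.8]
force: [-0.0, -0.5, 0.6]
gripper_width: 21.6
gripper_force: 0.0
```

```bash
python3 - <<'E'
from h import *
s=state(); print(s['ee_pos'],s['force'])
p=grab('wrist'); save(p,'wrist8.png'); C=cloud(p)
rect(C,53,2,'keepers');rect(C,44.8,2,'plate');rect(C,36,1.2,'p3/floor')
E
```

```text
[ 490.51386212 -121.14660586  123.1528057 ] [-0.00225299 -0.47156604  0.61755758]
keepers [238, 33, 28, 115, 2456] [472.2 -21.3] [59.9 13.5] 80.9 52.8
keepers [356, 33, 27, 115, 2430] [535.4 -31.6] [59.9 13.3] 80.87 52.9
plate [260, 40, 102, 162, 15169] [501.  -43.6] [90.2 60.1] 80.69 44.8
p3/floor [263, 202, 94, 116, 6865] [ 486.8 -130. ] [81.1 59.9] 81.4 35.9
```

View pics/wrist8.png

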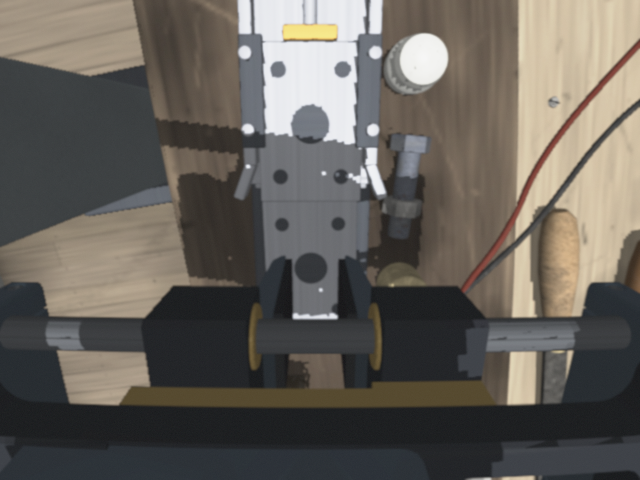

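The plate's front edge at (311,40) touches the brass pad. The plate is centred between the rails and flat, the lower stack is in place, and the arm is clear. Handing in.

```bash
python3 -c "
from workcell import ticket; print(ticket.job_done())"
```

```text
the job is handed in; nothing more can be done
None
```

The job is handed in at about 25 s of the 64 s allowed, no verdict returned: the steel block stands flat on the open bench, and the top plate was slid into the nest, pressed against the brass stop with about 11 N at the wrist, and left flat against it.

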